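Linchpin the drawbar and snap its ring shut

TASK

Secure the drawbar in the blue hitch: take the red-gripped linchpin out of the wooden block, feel for the upright cross hole in the top of the drawbar, and slide the pin in until its collar sits fully home on the bar, with its ring to the bar's free end. Then swing the sprung ring down over the end of the bar until it snaps shut round the pin's lower end, and let go. The drawbar has end float in its hitch and has stuck somewhere in it, so the hole is only roughly where it is measured; never force the pin or press hard on the hitch, and leave the plain pin and the loose things around where they are.

Things in the scene. Friction and masses are not known exactly. Their poses are not given: they have to be found in the camera images.
- bar_top (a point): where the cross hole's centre would be at mid float, on the flat top of the drawbar, 100 mm above the bench. x: along the bar from its free end to the receiver; y: across; z: up. The true hole centre is anywhere within 15 mm either way along x (not measured; the bar has end float, but is jammed and will not shift under the pin). Hole: upright, right through, 11.5 mm across
- hitch: blue receiver on a steel base plate, fixed to the bench; origin 100 mm under bar_top, same axes. From it sticks out the drawbar, a square steel bar 20 mm wide and 24 mm high. Receiver: front face 30 mm to +x of bar_top, its top 7 mm above the bar's. Bar's free end: 14 mm to -x of the true hole. Behind the hole (+x) the bar's top is flat. Base plate 10 mm thick
- linchpin_grip (a point): point in the linchpin's red grip, on its axis, 31 mm above the collar's underside: take it here from above, across y. The grip is a block 24 mm along x, 14 mm along y, 34 mm high; its top is 15 mm above this point, its lower end 19 mm below; the ring's hinge and wire lie below the grip
- linchpin: origin: centre of the underside of its collar, which rests on the bar when fully home; z up along the pin. 10 mm brass pin down to z = -38 mm, tip 7.6 mm across widening over 6 mm; collar 21 mm across. Starts upright in either hole of the wooden block (top 46 mm high). The open ring sticks out to -x: insert with x along x of bar_top. 0.09 kg
- ring (a joint): hinge of the linchpin's ring (50 mm over all, 4 mm wire) about the linchpin's y axis, 7 mm above the collar's underside. 0 rad: open, sticking out to -x just above level (0.18 is level); 1.75: shut, hanging down round bar and pin end. Sprung over centre: past 0.9 rad it snaps shut, before that back open. About 2 N at its end moves it. It fouls the bar if the pin is not home
- ring_end (a point): middle of the ring's wire at its free end, 46 mm from the hinge; press here, on the upper side, and follow its arc down
- plain_pin: steel pin without ring or grip, head 22 mm across and 8 mm thick, standing in the other hole of the wooden block; origin under its head; not for this job
- tape_measure: white tape measure with a yellow disc, 97x78x38 mm, lying on the bench; bystander
- tape_roll: yellow roll of tape, 101 mm across, 19 mm high, behind the hitch; bystander
- hex_bolt: grey hex bolt standing on its head, 60 mm high, in front; bystander
- hex_nut: yellow hex nut, 27 mm, in front; bystander
- spray: white and orange spray can with a red cap, 53 mm across, 171 mm high, at the back; bystander
There are look-alikes about, which are no part of the job. Leave any purple look-alike of the linchpin alone.

How it is judged:
By the outcome, as a careful person would: the job done as asked, in the order asked, and still so for the second after the job is handed in, with the robot touching nothing.
It also fails if it takes over 72 s, if anything falls off the work surface, if the arm or the gripper's body presses on something with over 40 N, if the wrist force passes 120 N, or if a joint passes its speed limit or range.

ROBOT

A 7-joint arm with a two-finger parallel gripper is mounted at the origin on the work surface; the furniture and walls round the work are solid. World frame = base frame: x ahead of the robot, y to its left, z up, the work surface at z = 0. Lengths are in m, angles in rad, forces in N, time in s.
With the tool pointing down it reaches from about 0.425 to 0.95 m from the base axis. Payload 4.7 kg.
Tool frame: the origin (TCP) lies midway between the tips of the shut fingers; the grasp point (between the pads) lies 19 mm behind it; z points along the fingers, y is the line along which they close (so a half turn about z gives the same grasp; the last joint's range is limited). The gripper opens to 87 mm and grips with 3 to 60 N. Pads are 19 mm wide; open, the fingers measure 117 mm over their backs; the gripper's body (75 mm by 190 mm) begins 51 mm behind the grasp point.
Start: joints at [-1.35, 0.469, -0.049, 1.532, 0.024, 1.141, -0.082], TCP at [0.167, 0.654, 0.223] pointing down, gripper open.
Joint ranges: [-2.59, 2.59], [-0.33, 1.99], [-1.39, 1.29], [0.1, 2.45], [-1.04, 4.18], [0.21, 1.99], [-2.66, 2.66]. Speed limits (rad/s): [2.57, 2.57, 3.14, 3.14, 3.14, 3.14, 3.14].

INTERFACE

Orientations are given as a rotation vector (axis times angle).
In Python, from rig import robot, camera, job gives the robot as it stands.
- The arm moves only by the shell command python3 -m jog 'ROWS' [FORCE]. ROWS is text: rows parted by semicolons, each of 5 numbers parted by spaces: the shift along the world's x, y, z in m, then the turn about the world's z in degrees, then the gripper command: -1 is fully open, 1 is shut, values between are in proportion. In form: tx ty tz spin jaw; .... A call has exactly 8 rows; each row is the pose to reach, as a shift and turn from the pose commanded when the call began; what a row does not reach only later rows make up. A row lasts 1/10 s, in which the tool goes at most 50 mm and 8.59 degrees, less where a joint would pass 70% of its speed; a pose out of reach is approached as far as the arm can. A call with a gripper value outside its range is refused whole. The fingers move at their own pace and stop on an object; FORCE is the grip in N (left out, the last holds). Time passes only in rows, so rows that repeat a pose let the fingers close, or fill a call up. It gives the time, the measured TCP pose, the force, the opening and the grip force at its end, in the units of the state.
- robot.sense(): the state, without advancing time (a new reading comes with each control period).
- camera(name): name is "scene" or "top"; returns a dict with "image" (420x560x3 uint8, blue, green, red), "fx", "fy", "cx", "cy" (pixels), "xyz" and "rotation" of the camera in the world. Camera axes: x right, y down, z forward; pixel columns grow to the right and rows downward; lengths in m; the calibration is good to about 2 mm. A picture is of the moment at which its call begins. There is no depth.
- job.job_done(): hands the job in; it is judged then, once.
The state is a dict: "clock": time; "qpos": joint angles; "joint_vel": joint speeds; "joint_torque": joint torques, N m; "position": TCP position; "tool_rot": TCP orientation; "contact_force": force on the tool from outside, world axes, zero at the start; "wrist_torque": the same for the moment, N m; "width": finger opening in m; "grip_force": force on a finger pad.
Only numpy, scipy, OpenCV 4.12 (cv2) and the standard library are available. Lean on these libraries where they do the work, as an engineer would, in place of code of your own. Each camera call takes 0.05 s, during which the arm holds its last target. There are 200 camera calls.

## Working session

There is one attempt and no reset: what is moved stays moved. The work goes in short steps, Python scripts to look and compute and a shell command to move; the robot and the scene stay as the last step left them, time stands still between calls to the robot, and variables do not carry over. Pictures are saved under pics/ and viewed, at most 10 in all, crops included, and the job is handed in when it is done.

```bash
ls; mkdir -p pics; cat > h.py <<'E'
import numpy as np, cv2
from rig import robot, camera, job
def ray(c,u,v):
    d=np.array([(u-c['cx'])/c['fx'],(v-c['cy'])/c['fy'],1.0]); d=np.array(c['rotation'])@d
    return np.array(c['xyz']),d/np.linalg.norm(d)
def onz(c,u,v,z):
    o,d=ray(c,u,v); return o+d*(z-o[2])/d[2]
def tri(c1,p1,c2,p2):
    o1,d1=ray(c1,*p1);o2,d2=ray(c2,*p2)
    s=np.linalg.lstsq(np.stack([d1,-d2],1),o2-o1,rcond=None)[0]
    a=o1+s[0]*d1;b=o2+s[1]*d2
    return (a+b)/2,np.linalg.norm(a-b)
def proj(c,p):
    q=np.array(c['rotation']).T@(np.array(p)-np.array(c['xyz'])); return c['fx']*q[0]/q[2]+c['cx'],c['fy']*q[1]/q[2]+c['cy']
E
python3 - <<'E'
from h import *
import pickle
cs={n:camera(n) for n in('scene','top')}
pickle.dump(cs,open('c0.pkl','wb'))
for n,c in cs.items():
    cv2.imwrite(f'pics/{n}0.png',np.array(c['image'])); print(n,c['fx'],c['cx'],c['cy'],c['xyz'],np.round(c['rotation'],3).tolist())
print(robot.sense())
E
```

```text
pics
scene 511.2894091470019 279.5334023793942 213.76104796814624 [-0.6079689  -0.68207896  0.62962765] [-1.78, 0.945, -0.636]
top 390.0133106395501 273.9696909232889 210.4107401873942 [0.38754608 0.03089851 1.06264922] [-2.192, 2.181, -0.067]
{'clock': 0.1, 'qpos': array([-1.34986987,  0.46938032, -0.04861413,  1.53357527,  0.02407924,
        1.14100414, -0.0822932 ]), 'joint_vel': array([-9.02682599e-04, -1.21581959e-05, -2.94838789e-03, -1.41970484e-03,
       -1.58763667e-03,  8.18024555e-04, -8.16560648e-05]), 'joint_torque': array([ 1.30805198e-03, -5.09171283e+01, -8.07355600e-02, -2.36827844e+01,
       -6.13763393e-02,  3.44721868e-02,  8.29819942e-05]), 'position': array([0.16672003, 0.65352577, 0.22159092]), 'tool_rot': array([-3.91314217e-01, -3.11693623e+00,  2.78435139e-03]), 'contact_force': array([ 0.94317956, -0.49789787,  0.1073447 ]), 'wrist_torque': array([ 0.02335502, -0.00283184, -0.02995291]), 'grip_force': 0.0, 'width': 0.08741254899916201}
```

View pics/scene0.png

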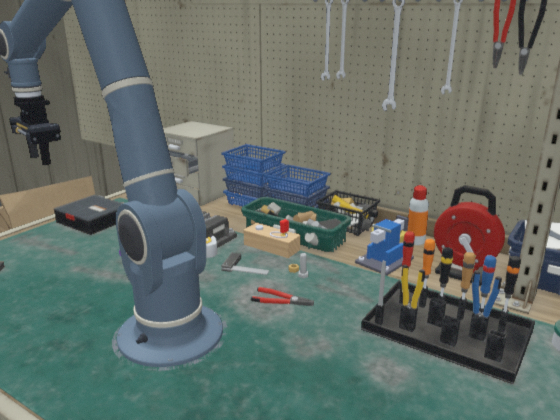

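View pics/top0.png

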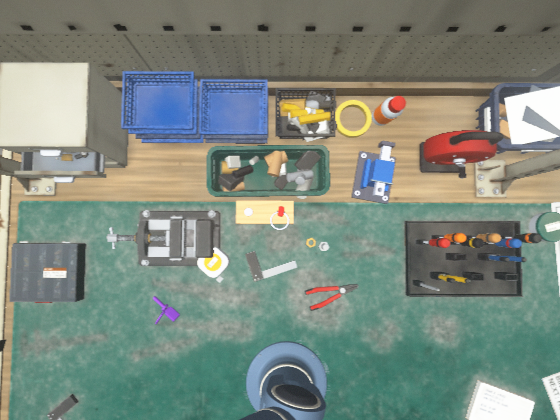

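The scene view shows the wooden block with red grip at ~(285,226) and the blue hitch at ~(387,245). The top view has the grip at ~(281,211), its ring towards the robot at ~(279,221), and the hitch at ~(375,175). I'll enlarge both areas.

```bash
sed -i "s/np.array(c\['rotation'\])/cv2.Rodrigues(np.array(c['rotation'],float))[0]/g" h.py; python3 - <<'E'
from h import *
import pickle
cs=pickle.load(open('c0.pkl','rb'))
t=cs['top']['image'];s=cs['scene']['image']
def crop(im,x,y,w,h,k): return cv2.resize(im[y:y+h,x:x+w],None,fx=k,fy=k,interpolation=cv2.INTER_CUBIC)
# top: 230..300 x 190..240 (x8) ; 345..405 x 135..205
a=crop(t,230,195,70,37,8); b=crop(t,345,135,65,70,8)[:,:]
cv2.imwrite('pics/t1.png',np.vstack([cv2.resize(a,(560,296)),np.zeros((4,560,3),np.uint8)])); 
m=np.zeros((600,800,3),np.uint8); m[:296,:560]=a; m[300:600,:]=0
bb=crop(t,345,135,60,70,4); m[300:580,:240]=bb
cc=crop(s,235,210,75,50,4); m[300:500,245:545]=cc
dd=crop(s,350,205,62,70,4); m[300:580,550:798]=dd
cv2.imwrite('pics/m1.png',m)
c=cs['top']
for p,z in(((281,211),.1),((375,175),.1)): print(onz(c,*p,z))
E
```

```text
[0.44862664 0.01694335 0.1       ]
[ 0.53942485 -0.21638119  0.1       ]
```

View pics/m1.png

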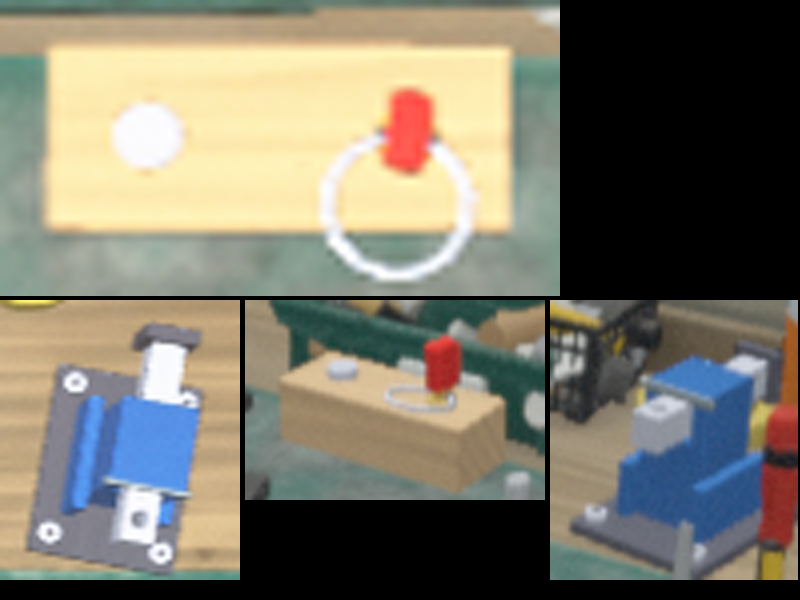

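The zoom shows the drawbar's free end towards the robot with the cross hole visible at top px ≈(379.2,189.2). The linchpin is in the right-hand hole, ring towards the robot. The plain pin is at left.

```bash
python3 - <<'E'
from h import *
import pickle
cs=pickle.load(open('c0.pkl','rb')); c=cs['top'];s=cs['scene']
def px(x,y,k,ox,oy): return ((x+.5)/k-.5+ox,(y+.5)/k-.5+oy)
B=lambda x,y: px(x,y-300,4,345,135)
im=c['image'].astype(int)
# hole: darkest blob
g=im[184:195,374:385].sum(2); print(g//3)
fr=[onz(c,*B(*p),.1) for p in((117,490),(160,492),(113,540),(157,545))]
re=[onz(c,*B(*p),.1) for p in((147,347),(187,350),(140,398),(183,402))]
f=np.mean(fr,0);r=np.mean(re,0);print('front',f,'rear',r,'yaw',np.degrees(np.arctan2(*(r-f)[1::-1])))
print('widths',np.linalg.norm(fr[0]-fr[1]),np.linalg.norm(re[0]-re[1]))
print('free end',(fr[2]+fr[3])/2,'hole',onz(c,*B(139,518),.1))
# receiver front edge (top .107)
e=[onz(c,*B(*p),.107) for p in((105,481),(189,494))];print('recv front',e,np.mean(e,0),'normal yaw',np.degrees(np.arctan2(e[0][1]-e[1][1],e[0][0]-e[1][0]))-90)
def red(c,x0,y0,x1,y1):
    h=c['image'][y0:y1,x0:x1].astype(int); m=((h[...,2]>150)&(h[...,1]<100)&(h[...,0]<100)).astype(np.uint8)
    ys,xs=np.nonzero(m); print(len(xs),cv2.minAreaRect(np.stack([xs+x0,ys+y0],1).astype(np.float32)),xs.min()+x0,xs.max()+x0,ys.min()+y0,ys.max()+y0); return xs.mean()+x0,ys.mean()+y0
a=red(c,270,200,295,222); b=red(s,275,212,300,240)
print('grip tri',tri(c,a,s,b)); print('grip onz',onz(c,*a,.089))
A=lambda x,y: px(x,y,8,230,195)
n=[onz(c,*A(*p),.053) for p in((380,133),(437,133))];print('nubs',n,np.mean(n,0))
rc=onz(c,*A(398,205),.057); h=np.mean(n,0); print('ring c',rc,'yaw',np.degrees(np.arctan2(h[1]-rc[1],h[0]-rc[0])))
w=[onz(c,*A(*p),.046) for p in((46,232),(512,232),(512,46),(46,46))];print('block',w)
print('plainpin',onz(c,*A(148,136),.054))
E
```

```text
[[143 177 218 247 252 245 244 250 250 253 246]
 [160 199 231 249 252 252 251 251 251 251 235]
 [162 199 231 249 251 251 251 251 251 251 233]
 [172 199 239 251 246 232 227 241 250 251 235]
 [178 211 243 239 177 152 166 205 244 251 229]
 [189 212 243 227 145 161 185 203 242 244 205]
 [192 223 246 231 151 151 181 211 244 245 194]
 [200 232 249 245 203 172 196 230 249 236 149]
 [198 231 249 251 251 245 243 249 251 230 149]
 [198 237 251 251 252 251 251 251 251 233 153]
 [196 223 245 251 251 250 250 251 251 225 133]]
front [ 0.5049493  -0.22542292  0.1       ] rear [ 0.59442325 -0.24366764  0.1       ] yaw -11.525233692132977
widths 0.026675324934556537 0.024990327088388116
free end [ 0.48888571 -0.22413953  0.1       ] hole [ 0.50415891 -0.22680729  0.1       ]
recv front [array([ 0.52615545, -0.20427709,  0.107     ]), array([ 0.51832339, -0.25589441,  0.107     ])] [ 0.52223942 -0.23008575  0.107     ] normal yaw -8.627858452809008
37 ((281.0, 211.0), (8.0, 4.0), 90.0) 279 283 207 215
104 ((284.0, 225.5), (13.0, 8.0), 90.0) 280 288 219 232
grip tri (array([0.45048522, 0.01747241, 0.07577648]), np.float64(0.00030383968142852795))
grip onz [0.44972746 0.01752906 0.089     ]
nubs [array([0.45107241, 0.02647261, 0.053     ]), array([0.45116127, 0.00799339, 0.053     ])] [0.45111684 0.017233   0.053     ]
ring c [0.42758641 0.02058152 0.057     ] yaw -8.099156318924308
block [array([0.41866031, 0.13514927, 0.046     ]), array([ 0.41940611, -0.01670225,  0.046     ]), array([ 0.48022712, -0.01659524,  0.046     ]), array([0.47950804, 0.135845  , 0.046     ])]
plainpin [0.44967432 0.10162978 0.054     ]
```

```bash
python3 -m jog '0.02 -0.045 0 1 -1; 0.04 -0.09 0 2 -1; 0.06 -0.135 0 3 -1; 0.08 -0.18 0 4 -1; 0.1 -0.225 0 5 -1; 0.12 -0.27 0 6.3 -1; 0.14 -0.315 0 6.3 -1; 0.16 -0.36 0 6.3 -1'; python3 -m jog '0.02 -0.045 0 0 -1; 0.04 -0.09 0 0 -1; 0.06 -0.135 0 0 -1; 0.08 -0.18 0 0 -1; 0.1 -0.225 -0.01 0 -1; 0.115 -0.26 -0.03 0 -1; 0.1235 -0.276 -0.06 0 -1; 0.1235 -0.276 -0.075 0 -1'
```

```text
clock: 0.9
position: [0.3271, 0.2919, 0.2224]
tool_rot: [-0.219, -3.134, -0.0]
contact_force: [0.4, 0.0, 0.1]
width: 0.0873
grip_force: 0.0
clock: 1.7
position: [0.45, 0.0148, 0.1458]
tool_rot: [-0.228, -3.131, 0.003]
contact_force: [-0.8, 0.5, 0.6]
width: 0.0869
grip_force: 0.0
```

```bash
python3 -m jog '0 0 -0.02 0 -1; 0 0 -0.045 0 -1; 0 0 -0.065 0 -0.8; 0 0 -0.08 0 -0.5; 0 0 -0.086 0 -0.3; 0 0 -0.086 0 0; 0 0 -0.086 0 0.3; 0 0 -0.086 0 0.4' 15; python3 -c "
from h import *
a=camera('top');b=camera('scene')
t=a['image'][180:240,225:325];s=b['image'][190:250,235:335]
cv2.imwrite('pics/g.png',np.vstack([cv2.resize(t,None,fx=5,fy=5,interpolation=2),cv2.resize(s,None,fx=5,fy=5,interpolation=2)]))
"
```

```text
clock: 2.5
position: [0.451, 0.0182, 0.0623]
tool_rot: [0.219, 3.132, 0.001]
contact_force: [0.6, 1.2, 0.5]
width: 0.0468
grip_force: 0.0
```

View pics/g.png

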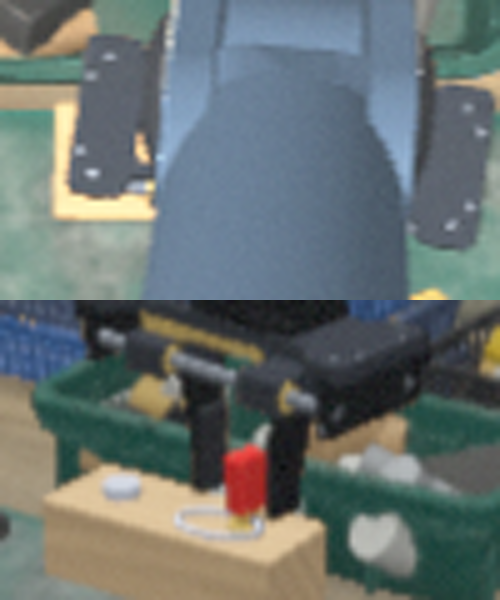

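The fingers straddle the red grip evenly (grip at crop (245,480), fingertips at (207,490) and (283,515)), so I'll close.

```bash
python3 -m jog '0 0 -0.002 0 0.5; 0 0 -0.002 0 0.6; 0 0 -0.002 0 0.7; 0 0 -0.002 0 0.8; 0 0 -0.002 0 1; 0 0 -0.002 0 1; 0 0 -0.002 0 1; 0 0 -0.002 0 1' 25
```

```text
clock: 3.4
position: [0.4503, 0.018, 0.0596]
tool_rot: [-0.22, -3.134, 0.0]
contact_force: [0.3, -1.3, 1.2]
width: 0.0138
grip_force: 25.0
```

```bash
python3 -m jog '0 0 0.01 0 1; 0 0 0.03 0 1; 0 0 0.055 0 1; 0 0 0.085 0 1; 0 0 0.11 0 1; 0.002 -0.01 0.12 0 1; 0.008 -0.04 0.12 -1 1; 0.016 -0.075 0.12 -2 1'; python3 -m jog '0.009 -0.04 0 0 1; 0.018 -0.08 0 0 1; 0.028 -0.12 0 0 1; 0.034 -0.155 0 0 1; 0.037 -0.17 -0.01 0 1; 0.037 -0.1695 -0.015 0 1; 0.037 -0.1695 -0.015 0 1; 0.037 -0.1695 -0.015 0 1'; python3 -c "
from h import *
a=camera('top');b=camera('scene')
import pickle;pickle.dump((a,b),open('c1.pkl','wb'))
t=a['image'][130:210,325:425];s=b['image'][180:270,340:420]
m=np.zeros((560,800,3),np.uint8);m[:320,:400]=cv2.resize(t,None,fx=4,fy=4,interpolation=2);m[:540,410:]=cv2.resize(s,None,fx=6,fy=6,interpolation=2)[:,:390];cv2.imwrite('pics/i.png',m)
print(robot.sense()['position'],robot.sense()['contact_force'])
"
```

```text
clock: 4.2
position: [0.4662, -0.0572, 0.1798]
tool_rot: [0.27, 3.13, 0.001]
contact_force: [0.3, 0.5, -2.2]
width: 0.014
grip_force: 25.0
clock: 5.0
position: [0.503, -0.2251, 0.1642]
tool_rot: [-0.272, -3.129, -0.002]
contact_force: [-0.2, 0.2, -0.7]
width: 0.0137
grip_force: 25.0
[ 0.5034947  -0.2252035   0.16475092] [-8.69788724e-01 -1.30101776e-04 -1.85698647e+00]
```

View pics/i.png

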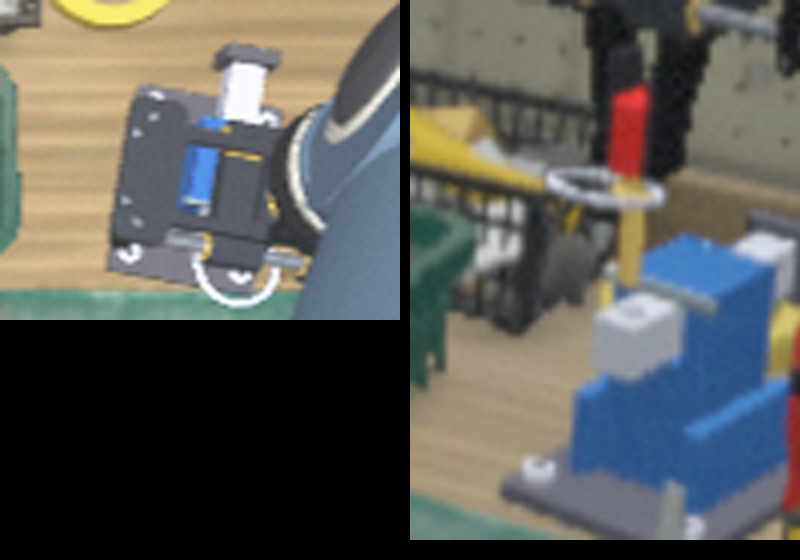

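The pin hangs just above the bar. In the scene crop the tip is at ~(631,285) and the hole at ~(627,314). I'll check the numbers at pixel level.

```bash
python3 -c "
from h import *
import pickle
a,b=pickle.load(open('c1.pkl','rb'))
print(b['image'][224:238,368:386].sum(2)//3)
im=b['image'].astype(int)
for r in range(208,230): 
    row=im[r,370:384]; w=np.clip(row[:,1]-row[:,0]-25,0,None); print(r,w.tolist())
T=np.array([.5035,-.2252,.1648-.0136-.038])
print('tip proj',proj(b,T),'collar',proj(b,T+[0,0,.038]),'hole proj',proj(b,[.5035,-.2265,.1]),proj(b,[.5035+.003,-.2265,.1]),proj(b,[.5035,-.2235,.1]))
"
```

```text
[[ 76  79  74  68 117 177 151 137 139 140 135 133 131 132 132 130 132 135]
 [ 72  74  64  68 121 152 140 132 139 137 139 137 137 136 130 132 134 134]
 [ 74  73  70  98 120 132 128 131 137 140 146 152 153 141 139 137 134 134]
 [ 75  90 104 122 147 149 115 116 129 127 130 131 136 144 152 152 143 139]
 [ 78 105 122 137 162 153 111 102 117 129 142 135 131 130 135 137 145 152]
 [ 77 118 125 136 165 157 120 125 161 192 204 204 185 154 135 130 133 132]
 [ 81 117 127 137 165 169 166 196 204 213 219 222 219 210 204 182 148 121]
 [116 127 131 150 184 203 202 195 194 194 196 218 223 220 217 197 160 133]
 [129 132 145 184 199 216 215 204 190 186 187 208 217 202 185 174 155 140]
 [134 133 147 170 177 194 209 213 209 209 206 197 183 171 159 157 156 133]
 [138 139 146 156 156 162 175 185 193 198 186 172 159 154 156 158 153 131]
 [139 145 148 152 154 156 155 157 164 168 157 157 154 154 155 156 154 122]
 [144 146 151 157 154 155 157 154 155 157 154 155 153 155 155 159 153 117]
 [146 149 153 156 155 157 155 155 156 155 156 155 153 154 153 154 154 117]]
208 [0, 0, 0, 0, 0, 0, 0, 0, 0, 0, 0, 0, 0, 0]
20
[... 698 characters left out ...]
0, 0]
223 [0, 0, 0, 0, 4, 34, 42, 37, 0, 0, 0, 0, 0, 0]
224 [0, 0, 0, 0, 0, 28, 40, 32, 0, 0, 0, 0, 0, 0]
225 [0, 0, 0, 0, 0, 32, 41, 29, 0, 0, 0, 0, 0, 0]
226 [0, 0, 0, 0, 0, 25, 37, 25, 0, 0, 0, 0, 0, 0]
227 [0, 3, 29, 20, 0, 0, 7, 6, 0, 0, 0, 0, 0, 0]
228 [0, 13, 46, 23, 0, 0, 0, 0, 0, 0, 0, 0, 0, 0]
229 [0, 14, 51, 25, 0, 0, 0, 0, 0, 0, 0, 0, 0, 0]
tip proj (np.float64(375.94636552487395), np.float64(226.71604925682811)) collar (np.float64(377.0625782537751), np.float64(212.71013455707345)) hole proj (np.float64(376.04187046482514), np.float64(231.6272391194999)) (np.float64(376.534232086774), np.float64(231.22351423999015)) (np.float64(374.9408990827341), np.float64(231.35253409443547))
```

```bash
python3 -m jog '0.001 -0.0025 -0.004 0 1; 0.001 -0.0028 -0.008 0 1; 0.001 -0.0028 -0.011 0 1; 0.001 -0.0028 -0.013 0 1; 0.001 -0.0028 -0.0135 0 1; 0.001 -0.0028 -0.014 0 1; 0.001 -0.0028 -0.0145 0 1; 0.001 -0.0028 -0.0145 0 1'
```

```text
clock: 5.9
position: [0.5043, -0.2292, 0.1501]
tool_rot: [0.274, 3.13, 0.0]
contact_force: [-0.5, -0.5, -1.1]
width: 0.0136
grip_force: 25.0
```

```bash
python3 -m jog '0 0 -0.0005 0 1; 0 0 -0.001 0 1; 0 0 -0.0015 0 1; 0 0 -0.002 0 1; 0 0 -0.0025 0 1; 0 0 -0.003 0 1; 0 0 -0.003 0 1; 0 0 -0.003 0 1'
```

```text
clock: 6.7
position: [0.5043, -0.2292, 0.1471]
tool_rot: [-0.274, -3.13, -0.0]
contact_force: [-0.3, 0.5, -1.2]
width: 0.0137
grip_force: 25.0
```

```bash
python3 -m jog '0 0 -0.0005 0 1; 0 0 -0.001 0 1; 0 0 -0.0015 0 1; 0 0 -0.002 0 1; 0 0 -0.0025 0 1; 0 0 -0.003 0 1; 0 0 -0.0035 0 1; 0 0 -0.004 0 1'; python3 -c "
from h import *
print(robot.sense()['contact_force'],robot.sense()['wrist_torque'])
b=camera('scene')
cv2.imwrite('pics/j.png',cv2.resize(b['image'][190:250,345:405],None,fx=8,fy=8,interpolation=2))"
```

```text
clock: 7.5
position: [0.5042, -0.2291, 0.143]
tool_rot: [-0.274, -3.129, -0.0]
contact_force: [-1.0, 1.2, -1.1]
width: 0.0143
grip_force: 25.0
[-1.00069908  1.24862203 -1.05241963] [ 0.21450363  0.20131433 -0.02684212]
```

View pics/j.png

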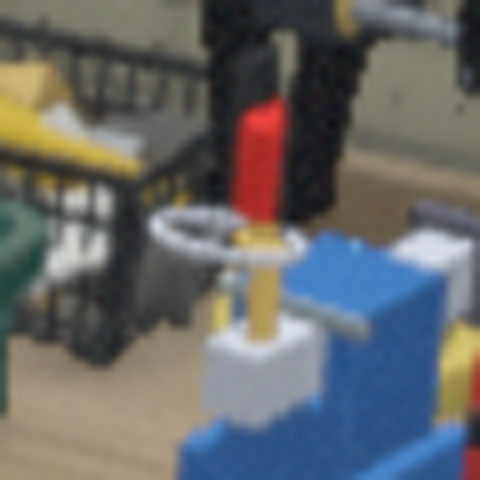

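The pin has entered the hole (pin at crop (263,330), centred on the bar top). I'll carry on down in stages, easing the small side force.

```bash
python3 -m jog '-0.0004 0.0005 -0.001 0 1; -0.0004 0.0005 -0.002 0 1; -0.0004 0.0005 -0.003 0 1; -0.0004 0.0005 -0.004 0 1; -0.0004 0.0005 -0.005 0 1; -0.0004 0.0005 -0.006 0 1; -0.0004 0.0005 -0.007 0 1; -0.0004 0.0005 -0.008 0 1'; python3 -c "
from h import *
print(robot.sense()['contact_force'],robot.sense()['wrist_torque'])"
```

```text
clock: 8.35
position: [0.5039, -0.2287, 0.135]
tool_rot: [-0.274, -3.13, -0.0]
contact_force: [0.9, -0.7, -1.8]
width: 0.0136
grip_force: 25.0
[ 0.88497083 -0.72967429 -1.79241667] [ 0.0187519  -0.04833274  0.04096111]
```

```bash
python3 -m jog '0 0 -0.002 0 1; 0 0 -0.004 0 1; 0 0 -0.006 0 1; 0 0 -0.008 0 1; 0 0 -0.01 0 1; 0 0 -0.012 0 1; 0 0 -0.013 0 1; 0 0 -0.013 0 1'; python3 -m jog '0 0 -0.001 0 1; 0 0 -0.002 0 1; 0 0 -0.003 0 1; 0 0 -0.004 0 1; 0 0 -0.005 0 1; 0 0 -0.005 0 1; 0 0 -0.0055 0 1; 0 0 -0.0055 0 1'
```

```text
clock: 9.15
position: [0.5039, -0.2287, 0.1219]
tool_rot: [-0.274, -3.129, -0.0]
contact_force: [0.1, 0.7, -1.3]
width: 0.014
grip_force: 25.0
clock: 9.95
position: [0.5039, -0.2287, 0.1166]
tool_rot: [-0.274, -3.13, -0.0]
contact_force: [-0.3, -0.5, -1.5]
width: 0.0139
grip_force: 25.0
```

```bash
python3 -m jog '0 0 -0.0005 0 1; 0 0 -0.001 0 1; 0 0 -0.0015 0 1; 0 0 -0.002 0 1; 0 0 -0.0023 0 1; 0 0 -0.0026 0 1; 0 0 -0.0026 0 1; 0 0 -0.0026 0 1'
```

```text
clock: 10.75
position: [0.5039, -0.2287, 0.114]
tool_rot: [-0.274, -3.13, -0.0]
contact_force: [0.0, 0.3, -2.3]
width: 0.0138
grip_force: 25.0
```

```bash
python3 -m jog '0 0 -0.0003 0 1; 0 0 -0.0006 0 1; 0 0 -0.0009 0 1; 0 0 -0.0012 0 1; 0 0 -0.0015 0 1; 0 0 -0.0015 0 1; 0 0 -0.0015 0 1; 0 0 -0.0015 0 1'
```

```text
clock: 11.55
position: [0.504, -0.2288, 0.1135]
tool_rot: [0.274, 3.129, 0.001]
contact_force: [-2.8, 1.8, 8.0]
width: 0.0138
grip_force: 25.0
```

Contact at TCP z = 0.1135, exactly where the collar should seat (0.100 + 0.0136). I'll relax, open to straddle, and rise.

```bash
python3 -m jog '0 0 0.0008 0 1; 0 0 0.0012 0 0.8; 0 0 0.0012 0 0.5; 0 0 0.0012 0 0.17; 0 0 0.0012 0 0.17; 0 0 0.0012 0 0.17; 0 0 0.008 0 0.17; 0 0 0.018 0 0.17' 25; python3 -m jog '-0.01 0.0017 0.008 0 0.17; -0.02 0.0035 0.01 0 0.17; -0.03 0.0052 0.01 0 0.17; -0.03 0.0052 0.01 0 0.17; -0.03 0.0052 0.01 0 0.17; -0.03 0.0052 0.01 0 0.17; -0.03 0.0052 0.01 0 0.17; -0.03 0.0052 0.01 0 0.17'; python3 -c "
from h import *
b=camera('scene');a=camera('top')
cv2.imwrite('pics/k.png',np.hstack([cv2.resize(b['image'][190:250,340:400],None,fx=8,fy=8,interpolation=2)[:,:400],cv2.resize(a['image'][150:210,350:400],None,fx=8,fy=8,interpolation=2)]))"
```

```text
clock: 12.35
position: [0.5036, -0.2286, 0.1307]
tool_rot: [-0.274, -3.128, -0.0]
contact_force: [0.5, 0.6, -0.2]
width: 0.0352
grip_force: 0.0
clock: 13.15
position: [0.4741, -0.2235, 0.1403]
tool_rot: [-0.274, -3.129, 0.0]
contact_force: [-0.1, 0.1, 0.6]
width: 0.036
grip_force: 0.0
```

View pics/k.png

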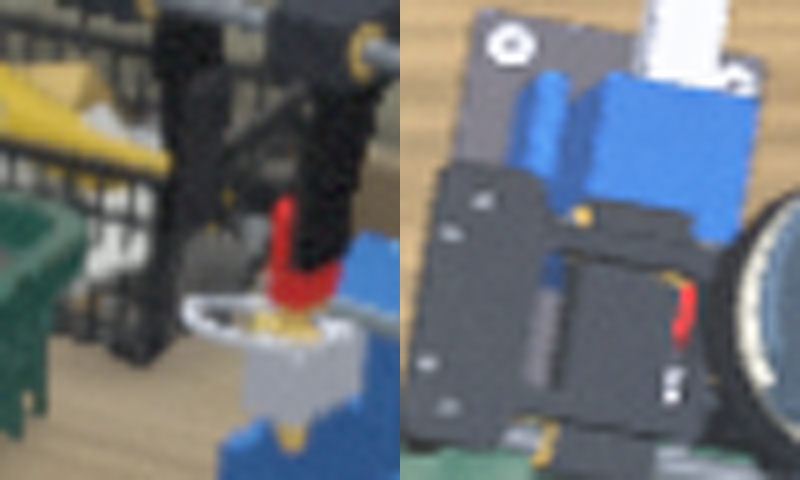

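The pin is fully home: its lower end shows under the bar at (290,435), collar flush, ring towards the free end. The fingers straddle the ring's side wires, so I'll press down.

```bash
python3 -m jog '0 0 -0.008 0 0.17; 0 0 -0.016 0 0.17; 0 0 -0.022 0 0.17; 0 0 -0.026 0 0.17; 0 0 -0.028 0 0.17; 0 0 -0.030 0 0.17; 0 0 -0.032 0 0.17; 0 0 -0.034 0 0.17'
```

```text
clock: 14.05
position: [0.4738, -0.2236, 0.1066]
tool_rot: [-0.274, -3.129, -0.0]
contact_force: [-3.5, 0.4, 4.1]
width: 0.0363
grip_force: 2.0
```

```bash
python3 -m jog '0 0 -0.003 0 0.17; 0 0 -0.006 0 0.17; 0 0 -0.009 0 0.17; 0 0 -0.011 0 0.17; 0 0 -0.013 0 0.17; 0 0 -0.015 0 0.17; 0 0 -0.017 0 0.17; 0 0 -0.018 0 0.17'
```

```text
clock: 14.85
position: [0.4736, -0.2234, 0.088]
tool_rot: [-0.274, -3.129, -0.0]
contact_force: [-0.4, 0.2, 0.6]
width: 0.0366
grip_force: 0.0
```

Force has gone to zero, so the ring probably snapped. I'll withdraw straight up and well back, then look.

```bash
python3 -m jog '-0.002 0 0.01 0 0.17; -0.002 0 0.03 0 0.17; -0.002 0 0.06 0 0.17; -0.002 0 0.1 0 0.17; -0.002 0.02 0.14 0 0.17; -0.01 0.06 0.16 0 0.17; -0.02 0.1 0.16 0 0.17; -0.03 0.14 0.16 0 0.17'; python3 -m jog '0 0.03 0 0 0.17; 0 0.06 0 0 0.17; 0 0.06 0 0 0.17; 0 0.06 0 0 0.17; 0 0.06 0 0 0.17; 0 0.06 0 0 0.17; 0 0.06 0 0 0.17; 0 0.06 0 0 0.17'; python3 -c "
from h import *
b=camera('scene');a=camera('top')
cv2.imwrite('pics/l.png',np.hstack([cv2.resize(b['image'][205:265,350:400],None,fx=8,fy=8,interpolation=2),cv2.resize(a['image'][150:210,350:400],None,fx=8,fy=8,interpolation=2)]))"
```

```text
clock: 15.65
position: [0.4437, -0.0825, 0.25]
tool_rot: [0.275, 3.127, 0.001]
contact_force: [0.1, 0.5, -0.4]
width: 0.0362
grip_force: 0.0
clock: 16.45
position: [0.4439, -0.0241, 0.2485]
tool_rot: [-0.276, -3.129, 0.0]
contact_force: [-0.5, 0.6, -0.0]
width: 0.0362
grip_force: 0.0
```

View pics/l.png

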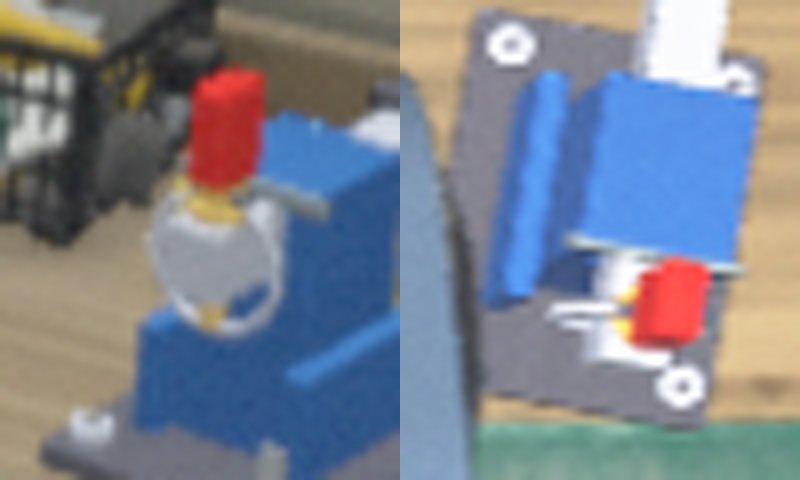

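The ring hangs shut round the bar and pin end (ring centre at (218,260), pin end at (212,315)). The collar is home and the robot is clear.

```bash
python3 -c "
from rig import job
print(job.job_done())"
```

```text
the job is handed in; nothing more can be done
None
```

The linchpin is fully home in the drawbar with its ring snapped shut round its lower end, and I handed the job in at about 16.5 s with the robot clear; I pressed the ring down on its side wires rather than its end, to keep the gripper body off the red grip.

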